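Unlock the blade drawer

TASK

Get the cutters out of lock-up for the shift: take the key with the wide rectangular head from the key block, push it fully home in the lock on top of the grey blade drawer - feel for the inner slot - and turn it clockwise until the drawer springs free. Leave the key fully in the lock and pull the drawer gently all the way open; leave the round-headed key in the block and do not knock the other things about.

Things in the scene. Friction and masses are not known exactly. Their poses are not given: they have to be found in the camera images.
- drawer_key: The key to use, loose, 45 g, upright in the block. Origin: centre of the underside of its steel flange (26 x 10 x 4 mm). Below: flat steel blade 12 mm wide (x), 4 mm thick (y), 30 mm long, rounded tip at z = -30 mm. Above: round neck 8 mm thick, then the head. z points up. Half a turn about z makes no difference.
- key_head (a point): Centre of the drawer key's head, 32 mm above the key's origin: a flat black rectangle 34 mm wide (x), 8 mm thick (y), 28 mm tall, its lower edge 18 mm above the origin. Pinch it across the 8 mm thickness (y). Axes as the key's.
- round_key: Another loose key with the same blade and flange but a round black head, 30 mm in diameter, 8 mm thick. It stands in the block's other slot and stays there. Same origin and axes as drawer_key.
- key_block: White plastic block fixed to the table, 40 x 120 x 36 mm (x, y, z), with two slots for the keys at y = -31 and +31 mm; their flanges rest on its top, their wide sides along the block's y with a few degrees of play. Which key is in which slot varies. Origin: centre of its underside.
- cabinet: Small grey steel bench cabinet, fixed to the table, 150 x 210 x 104 mm (x, y, z), one locked drawer in its front (-x). The drawer's face stands 12 mm before the body. Origin: centre of the body's underside. The lock is a steel ring (41 mm outside, 20 mm bore, 10 mm high) on its top at x = -35 mm, y = 0.
- keyway (a point): On the lock's vertical axis, level with the ring's rim, 114 mm above the table: the key's origin comes here when it is fully home. x lies along the visible slot, 13.5 x 5.5 mm with 1 mm chamfer, in a dark guard plate 4 mm thick, 5 mm below the rim. The guard turns freely with the key and drives nothing; it starts within 0.45 rad of the cabinet's x.
- core_face (a point): On the lock's axis, 19 mm below the rim: top of the hidden core, axes as the cabinet's. Its slot, 13.2 x 5.2 mm, 12 mm deep, starts 0.4 rad anticlockwise to 0.45 rad clockwise (from above) of the cabinet's x; not measured. If the blade misses it the flange stops 11 mm above the ring: push lightly (3 to 8 N) and turn slowly either way until it drops. It fits within about 0.1 rad.
- drawer (a joint): How far the drawer is out, m: 0 shut, 0.10 fully open. Once the key is home, turn it clockwise from above against 0.05 to 0.1 N m: the bolt lets go with the core 1.0 rad clockwise of the cabinet's x; a solid stop follows at 1.25 rad (the key plays 0.1 rad more). The core stays as left. A spring then pushes the drawer out 30 to 40 mm; beyond that 1 N of friction.
- pull (a point): Middle of the drawer's steel bar handle: 11 mm thick, 100 mm long along the cabinet's y, its middle 35 mm in front (-x) of the drawer's face (29 mm clear behind it for a finger), 78 mm above the table; it can be pinched from above. Axes as the cabinet's; moves with the drawer.
- tape_masking: Roll of masking tape, about 104 mm across and 25 mm high, lying on the table; a bystander. Origin: centre of its underside.
- spare_lid: Black jar lid, 86 mm across and 12 mm high, lying on the table; a bystander. Origin: centre of its underside.
- cell: Small upright battery, 15 mm across and 50 mm tall, on the table; a bystander. Origin: centre of its underside.
There are look-alikes about, which are no part of the job. Leave any blue or red look-alike of the drawer_key alone.

How it is judged (in metres and radians):
On the way, in this order (a step that is already met when the one before it is completed fails the run):
1. the drawer key is fully home in the lock, its flange on the ring, with the drawer still shut (z of drawer_key in the frame of keyway between -0.003 and 0.0025 m and horizontal distance between drawer_key and keyway below 0.003 m and angle between drawer_key's own z axis and vertical below 0.12 rad and value of joint drawer below 0.004 m), for 0.2 s.
2. with the key home and turned, the bolt is drawn and the drawer has sprung out (z of drawer_key in the frame of keyway between -0.003 and 0.0025 m and horizontal distance between drawer_key and keyway below 0.003 m and angle between drawer_key's own z axis and vertical below 0.12 rad and angle between the x axis of drawer_key and the x axis of cabinet, either way round above 0.8 rad and value of joint drawer above 0.01 m), for 0.1 s.
At the end, for the whole second after the job is handed in: The drawer is open by more than 85 mm of its 100 mm and at rest; the drawer key stands at rest fully home in the lock (flange within 2.5 mm of the ring, within 3 mm of the axis, upright within 0.12 rad); the round-headed key still stands in its slot of the block, upright within 0.2 rad (z of drawer_key in the frame of keyway between -0.003 and 0.0025 m and horizontal distance between drawer_key and keyway below 0.003 m and angle between drawer_key's own z axis and vertical below 0.12 rad and value of joint drawer above 0.085 m and velocity of joint drawer between -0.01 and 0.01 m/s and linear speed of drawer_key below 0.02 m/s and distance between round_key and key_block below 0.055 m and angle between round_key's own z axis and vertical below 0.2 rad); the robot touches nothing.
It fails at once if the round-headed key is taken out of its slot (distance of round_key from where it was at the start of the episode above 0.02 m).
It fails at once if a bystander (tape roll, lid, battery) is knocked more than 30 mm from its place (distance of any of tape_masking, spare_lid, cell from where it was at the start of the episode above 0.03 m).
It fails at once if the drawer is flung open (faster than 0.5 m/s) (velocity of joint drawer above 0.5 m/s).
It also fails if it takes over 72 s, if anything falls off the work surface, if the arm or the gripper's body presses on something with over 40 N, if the wrist force passes 120 N, or if a joint passes its speed limit or range.

ROBOT

A 7-joint arm with a two-finger parallel gripper is mounted at the origin on a cart in front of the work surface, level with it; the furniture and walls round the work are solid. World frame = base frame: x ahead of the robot, y to its left, z up, the work surface at z = 0. Lengths are in m, angles in degrees, forces in N, time in s.
With the tool pointing down it reaches from about 0.425 to 0.875 m from the base axis. Payload 8.4 kg.
Tool frame: the origin (TCP) lies between the finger pads; the fingertips stand 8 mm ahead of it and the grasp point (between the pads) lies 11 mm behind it; x points along the fingers, y is the direction in which the jaws open and shut, and the axes are right-handed (so a half turn about x gives the same grasp; the last joint's range is limited). The gripper opens to 87 mm and grips with 3 to 60 N. Pads are 19 mm wide; open, the fingers measure 117 mm over their backs; the gripper's body (75 mm by 190 mm) begins 51 mm behind the grasp point.
Start: joints at [59.003, 19.091, 2.286, 83.961, -0.768, 76.965, -3.352], TCP at [0.278, -0.588, 0.231] pointing down, gripper open.
Joint ranges: [-147.57, 147.57], [-21.85, 119.76], [-74.77, 79.35], [14.55, 137.4], [-85.83, 265.84], [4.83, 119.75], [-152.11, 152.11]. Speed limits (degrees/s): [127.2, 127.2, 159.86, 159.86, 180, 180, 180].

INTERFACE

Orientations are given as [roll, pitch, yaw] about the fixed x, y, z axes, in that order (R = Rz(yaw) Ry(pitch) Rx(roll)).
In Python, from station import * gives the robot as it stands.
- The arm moves only by the tool apply_moves, never from a script. Its argument "targets" is a list of rows, each a list of 5 numbers: the gripper command: -1 is shut, 1 is fully open, values between are in proportion, then the shift along the tool's x, y, z in cm, then the turn about the tool's x in rad. In form: [[jaw, x, y, z, roll], ...]. A call has 1 to 5 rows; each row shifts and turns the commanded pose from where the row before left it, along the tool's axes as they then stand; what a row does not reach is not made up. A row lasts 1/10 s, in which the tool goes at most 50 mm and 8.59 degrees, less where a joint would pass 70% of its speed; a pose out of reach is approached as far as the arm can. A call with a gripper value outside its range is refused whole. The fingers move at their own pace and stop on an object; the grip force is fixed at half the most. Time passes only in rows, so rows that do not move let the fingers close. It gives the time, the measured TCP pose, the force and the opening at its end, in the units of the state.
- get_state(): the state, without advancing time (a new reading comes with each control period).
- grab_frame(name): name is "side" or "top"; returns the picture (400x640x3 uint8, red, green, blue); there is no depth.
- calibration(name): a dict with "fx", "fy", "cx", "cy" (pixels), "R" (3x3) and "t" (3): a world point X has camera coordinates R X + t. Camera axes: x right, y down, z forward; pixel columns grow to the right and rows downward; lengths in m; the calibration is good to about 2 mm. A picture is of the moment at which its call begins. calibration takes no time and is no camera call.
- hand_in(): hands the job in, once; it reports no verdict.
The state is a dict: "time": time; "joint_pos": joint angles; "dq": joint speeds; "joint_efforts": joint torques, N m; "eef_pos": TCP position; "ee_rot": TCP orientation; "contact_force": force on the tool from outside, world axes, zero at the start; "ft_torque": the same for the moment, N m; "opening": opening from 0.0 (shut) to 1.0 (fully open).
Only numpy, scipy, OpenCV 4.12 (cv2) and the standard library are available. Lean on these libraries where they do the work, as an engineer would, in place of code of your own. Each camera call takes 0.05 s, during which the arm holds its last target.

## Working session

There is one attempt and no reset: what is moved stays moved. The work goes in short steps, Python scripts to look and compute and a tool call to move; the robot and the scene stay as the last step left them, time stands still between calls to the robot, and variables do not carry over. Pictures are saved under pics/ and viewed, and the job is handed in when it is done.

Besides the shell and the picture viewer there is one more tool, called after "Emit:" by a JSON object that holds its "name" and its "arguments", one argument or row to a line. apply_moves: Moves the arm, as the interface text tells. Its arguments: {"type":"object","properties":{"targets":{"type":"array","items":{"type":"array","items":{"type":"number"}}}},"required":["targets"]}

```bash
mkdir -p pics; ls; python3 - <<'E'
from station import *
import cv2
for n in ("side","top"):
    im=grab_frame(n); cv2.imwrite(f"pics/{n}0.png",im[:,:,::-1])
    c=calibration(n); print(n,c)
print(get_state())
E
```

```text
pics
side {'fx': 506.858558098254, 'fy': 506.858558098254, 'cx': 317.8217131731704, 'cy': 207.35222361229924, 'R': array([[ 0.95308864, -0.30268442,  0.00204659],
       [-0.13840928, -0.44181441, -0.88636499],
       [ 0.26919308,  0.84450114, -0.46298262]]), 't': array([-0.58744896,  0.16009116,  1.01059603])}
top {'fx': 386.35335096366435, 'fy': 386.35335096366435, 'cx': 321.94057798976445, 'cy': 205.42788061396533, 'R': array([[-0.00433631, -0.99997242,  0.00602947],
       [-0.98642849,  0.00328776, -0.16415851],
       [ 0.16413416, -0.00665948, -0.98641555]]), 't': array([-0.03119951,  0.6254484 ,  0.96588255])}
{'time': 0.1, 'joint_pos': array([59.00205332, 19.12838004,  2.28476727, 84.00537731, -0.76766777,
       76.96373413, -3.35131246]), 'dq': array([-0.06790123, -0.03479638,  0.09504127, -0.24271184, -0.07927269,
        0.00117132,  0.02639013]), 'joint_efforts': array([ 4.10340741e-03, -6.57808042e+01,  1.34036757e+00, -4.04710186e+01,
       -5.94188995e-02,  4.09810105e-02,  8.03275748e-05]), 'eef_pos': array([ 0.27773397, -0.58723678,  0.22974593]), 'ee_rot': array([-86.03819699,  89.91774607, 119.27545156]), 'contact_force': array([-0.1746816 ,  0.74476215, -0.26064405]), 'ft_torque': array([ 0.03921574,  0.01034523, -0.0016553 ]), 'opening': 0.997414530855206}
```

View pics/side0.png

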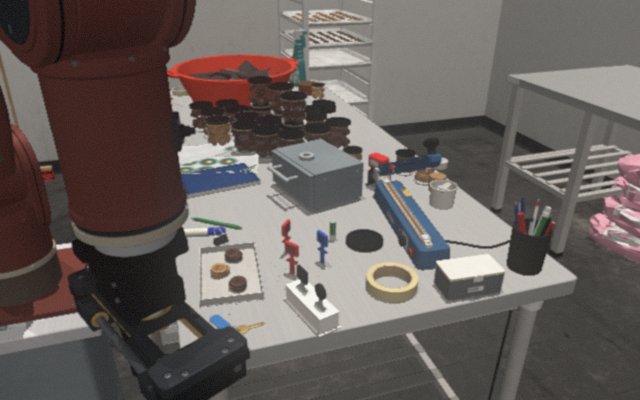

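View pics/top0.png

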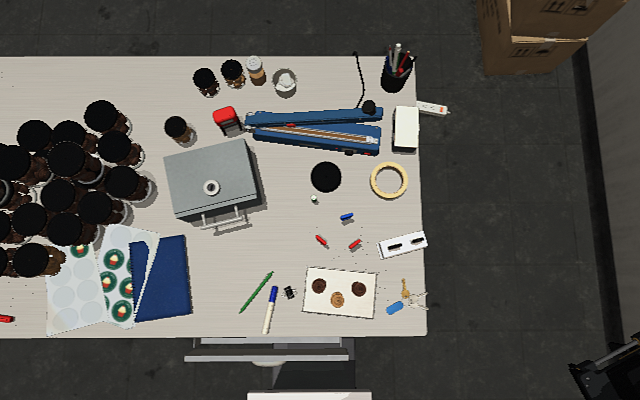

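```bash
python3 - <<'E'
import cv2,numpy as np
a=cv2.imread("pics/side0.png");b=cv2.imread("pics/top0.png")
cv2.imwrite("pics/c1.png",cv2.resize(a[200:340,260:420],None,fx=5,fy=5,interpolation=cv2.INTER_CUBIC)[:600,:800])
t1=cv2.resize(b[225:265,370:435],None,fx=9,fy=9,interpolation=cv2.INTER_CUBIC)
cv2.imwrite("pics/c2.png",t1)
cv2.imwrite("pics/c3.png",cv2.resize(b[130:240,155:270],None,fx=5,fy=5,interpolation=cv2.INTER_CUBIC))
cv2.imwrite("pics/c4.png",cv2.resize(a[130:215,265:370],None,fx=7,fy=7,interpolation=cv2.INTER_CUBIC))
E
```

```text
(no output)
```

View pics/c1.png

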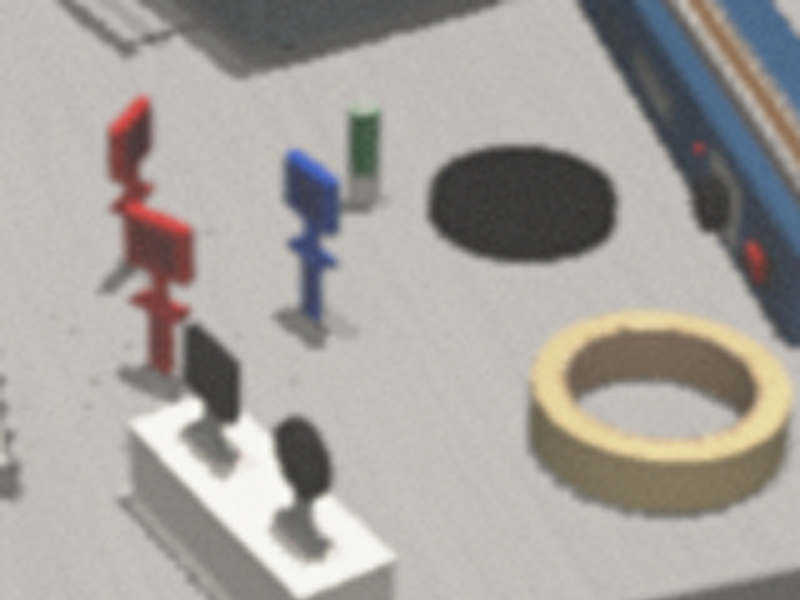

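View pics/c2.png

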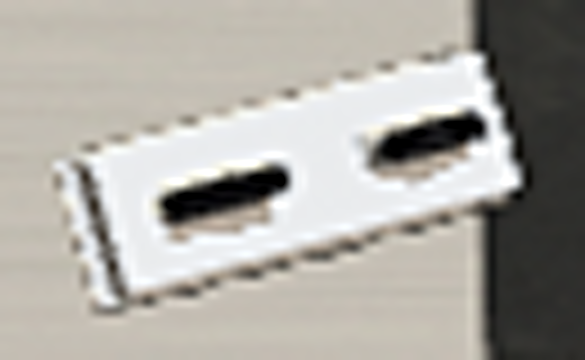

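View pics/c3.png

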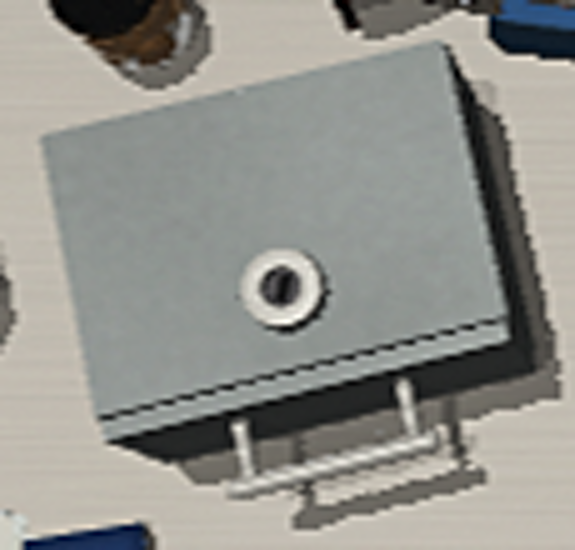

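View pics/c4.png

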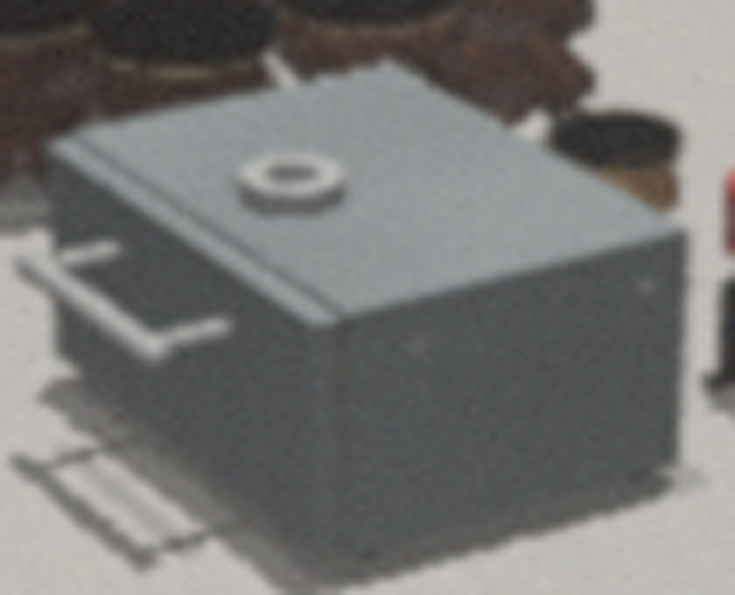

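```bash
cat > h.py <<'E'
import numpy as np,cv2
from station import *
C={n:calibration(n) for n in("side","top")}
def ray(n,u,v,z):
    c=C[n]; d=c["R"].T@np.array([(u-c["cx"])/c["fx"],(v-c["cy"])/c["fy"],1]); o=-c["R"].T@c["t"]
    return o+d*(z-o[2])/d[2]
def proj(n,X):
    c=C[n];p=c["R"]@np.asarray(X)+c["t"]; return np.array([c["fx"]*p[0]/p[2]+c["cx"],c["fy"]*p[1]/p[2]+c["cy"]])
def tri(uvs,uvt):
    A=[];b=[]
    for n,uv in(("side",uvs),("top",uvt)):
        c=C[n];P=np.diag([c["fx"],c["fy"],1])@np.c_[c["R"],c["t"]];P[0]+=c["cx"]*P[2];P[1]+=c["cy"]*P[2]
        for i in(0,1):
            r=P[i]-uv[i]*P[2];A.append(r[:3]);b.append(-r[3])
    return np.linalg.lstsq(np.array(A),np.array(b),rcond=None)[0]
E
python3 - <<'E'
from h import *
b=cv2.imread("pics/top0.png");a=cv2.imread("pics/side0.png")
g=b.max(2)
# heads in top
roi=(slice(225,265),slice(370,435))
m=(g[225:265,375:428]<60).astype(np.uint8)
n,l,s,c=cv2.connectedComponentsWithStats(m)
for i in range(1,n):
    if s[i,4]>8:
        ys,xs=np.where(l==i);xs=xs+375;ys=ys+225
        r=cv2.minAreaRect(np.c_[xs,ys].astype(np.float32))
        p=[xs.mean(),ys.mean()]
        w=np.array([ray("top",x,y,.082)[:2] for x,y in zip(xs,ys)]);w-=w.mean(0)
        ev,V=np.linalg.eigh(w.T@w/len(w)); print("top",s[i],p,ray("top",*p,.075),r[1],V[:,1],np.degrees(np.arctan2(V[1,1],V[0,1])),np.sqrt(12*ev))
g=a.max(2);m=(g[260:310,290:340]<70).astype(np.uint8)
n,l,s,c=cv2.connectedComponentsWithStats(m)
for i in range(1,n):
    if s[i,4]>8: print("side",s[i],c[i]+[290,260],ray("side",*(c[i]+[290,260]),.068))
# block: white
hsv=cv2.cvtColor(b,cv2.COLOR_BGR2HSV)
m=((b.min(2)>215)).astype(np.uint8);m[:, :370]=0;m[:225]=0;m[265:]=0
cn,_=cv2.findContours(m,0,1);k=max(cn,key=cv2.contourArea);r=cv2.minAreaRect(k);bx=cv2.boxPoints(r)
print("block",r);print(np.array([ray("top",*q,.036) for q in bx]))
# ring
m=((b.min(2)>190)).astype(np.uint8)[165:210,190:235]
cn,_=cv2.findContours(m,0,1);k=max(cn,key=cv2.contourArea);(e)=cv2.fitEllipse(k);print("ring",e); p=np.array(e[0])+[190,165];print(p,ray("top",*p,.114))
print(b[180:195,203:220].max(2))
m=((a.min(2)>150)).astype(np.uint8)[148:164,296:318]
cn,_=cv2.findContours(m,0,1);k=max(cn,key=cv2.contourArea);e=cv2.fitEllipse(k);ps=np.array(e[0])+[296,148];print("side ring",e,ps,ray("side",*ps,.114),tri(ps,p))
E
```

```text
top [48  0  5 18 57] [np.float64(425.5263157894737), np.float64(231.0)] [ 0.55449619 -0.29722086  0.075     ] (17.0, 4.0) [-0.99514105 -0.09845958] -174.34952676190707 [0.01035542 0.03932555]
top [37 13 12  5 33] [np.float64(417.24242424242425), np.float64(239.9090909090909)] [ 0.53189553 -0.27505349  0.075     ] (2.9104275703430176, 11.399173736572266) [-0.26013385  0.96557257] 105.07800433283235 [0.00711226 0.02838007]
top [13 19 14  6 41] [np.float64(394.390243902439), np.float64(246.14634146341464)] [ 0.51634971 -0.21640608  0.075     ] (2.9104273319244385, 13.581995010375977) [-0.260835   0.9653834] 105.1196139471137 [0.00726661 0.03409361]
top [49 21  4 19 68] [np.float64(425.5882352941176), np.float64(255.5)] [ 0.49252975 -0.2943763   0.075     ] (18.0, 3.0) [-0.99860411  0.05281889] 176.97229144166735 [0.00967698 0.04288642]
side [ 8  6  9 17 96] [302.01041667 274.55208333] [ 0.51680538 -0.21663676  0.068     ]
side [26 25  9 14 81] [320.14814815 291.80246914] [ 0.5327522  -0.27629779  0.068     ]
block ((403.0972900390625, 243.3524932861328), (16.088703155517578, 44.34365844
[... 934 characters left out ...]
04 213 178  97  78  87  50  14  42  75  93 176 214 226 203 101]
 [164 206 210 221 146  57  66  32  13  59  80 141 198 218 236 170  34]
 [157 183 201 211 198 123  61  55  41  63 115 189 216 229 217 122  24]
 [153 185 202 201 207 214 189 149 136 189 216 216 223 241 178  46  54]
 [148 146 183 206 207 207 211 213 211 210 214 225 240 187  66  39 126]
 [149 149 151 190 209 209 212 214 218 224 233 246 195  75  32  57 124]
 [149 149 148 131 139 193 227 237 241 244 192  77  19  45 124 158 152]]
side ring ((10.300057411193848, 5.817139148712158), (5.786515712738037, 14.097219467163086), 90.89826202392578) [306.30005741 153.81713915] [0.66268578 0.24766626 0.114     ] [0.66116275 0.24189731 0.11638157]
```

The top and side views show three rectangular-headed look-alikes, two red and one blue, at top pixels (321,241), (354,244) and (347,217). The block holds two black keys. The one at top (394,246) / side (302,275) has a rectangular head measuring 34 mm. The one at top (417,240) / side (320,292) has a round head measuring 28 mm. The enlarged crop confirms the first is the drawer key. Both views put it at about (0.5165, -0.2165), which is also where the block slot should be.

Next I'll get the cabinet yaw and the guard slot direction.

```bash
python3 - <<'E'
from h import *
b=cv2.imread("pics/top0.png")
g=b.max(2).astype(float)
w=np.clip(50-g[183:192,206:216],0,None);w[:2,:2]=0
ys,xs=np.mgrid[183:192,206:216]
P=[];W=[]
for y,x,k in zip(ys.ravel(),xs.ravel(),w.ravel()):
    if k>0 and abs(x-211.3)<2.2:P.append(ray("top",x,y,.109)[:2]);W.append(k)
P=np.array(P);W=np.array(W);c=(P*W[:,None]).sum(0)/W.sum();D=P-c
ev,V=np.linalg.eigh((D*W[:,None]).T@D/W.sum());v=V[:,1]*np.sign(V[0,1]);print("slot",c,np.degrees(np.arctan2(v[1],v[0])),np.sqrt(12*ev))
# cabinet top: grey-teal mask
hsv=cv2.cvtColor(b,cv2.COLOR_BGR2HSV)
print(b[160,200],b[200,200],hsv[160,200])
m=cv2.inRange(hsv,(70,8,100),(115,70,190));m[:130]=0;m[235:]=0;m[:,:155]=0;m[:,270:]=0
m=cv2.morphologyEx(m,cv2.MORPH_OPEN,np.ones((3,3)))
cn,_=cv2.findContours(m,0,1);k=max(cn,key=cv2.contourArea)
q=np.array([ray("top",*p,.104)[:2] for p in k[:,0].astype(float)],np.float32)
r=cv2.minAreaRect(q);print("cab",r, cv2.boxPoints(r))
yaw=np.radians(min(r[2],90-r[2]) if 0 else r[2]);print(r[2])
# handle
a=cv2.imread("pics/side0.png")
for n,X in (("top",(0.6619,.2425,.114)),("side",(0.6619,.2425,.114))):print(n,proj(n,X))
E
```

```text
slot [0.66318735 0.24323433] -10.03985638580515 [0.00404104 0.01349009]
[145 148 142] [147 151 144] [ 75  10 148]
cab ((0.7142154574394226, 0.1622059941291809), (0.040250152349472046, 0.02688949555158615), 15.016161918640137) [[0.6912942  0.16997741]
 [0.698261   0.14400612]
 [0.7371367  0.15443458]
 [0.7301699  0.18040587]]
15.016161918640137
top [210.9668184  187.17114486]
side [306.56877715 154.5384713 ]
```

```bash
python3 - <<'E'
from h import *
q=[(42,135),(443,42),(505,338),(107,441)]
P=np.array([ray("top",u/5+155-.4,v/5+130-.4,.104)[:2] for u,v in q]);print(P)
for i,j in((0,1),(3,2),(2,1),(3,0)):
    d=P[j]-P[i];print(np.linalg.norm(d),np.degrees(np.arctan2(d[1],d[0])))
s=get_state();print(s["eef_pos"],s["ee_rot"])
from scipy.spatial.transform import Rotation as Ro
print(Ro.from_euler("xyz",s["ee_rot"],degrees=True).as_matrix().round(3))
E
```

```text
[[0.7439143  0.37057582]
 [0.79287167 0.16823185]
 [0.63806832 0.13273162]
 [0.5867602  0.32854478]]
0.20818239008113978 -76.39860634222437
0.2024236105826592 -75.31711189111573
0.15882173181367995 12.916011811169865
0.16267765343439233 14.973372012624685
[ 0.27773397 -0.58723678  0.22974593] [-86.03819699  89.91774607 119.27545156]
[[-0.001  0.428 -0.904]
 [ 0.001 -0.904 -0.428]
 [-1.    -0.001  0.   ]]
```

Emit:
{"name": "apply_moves", "arguments": {
  "targets": [
    [0.2, 0, -2.33, -3.75, 0],
    [0.2, 0, -2.33, -3.75, 0],
    [0.2, 0, -2.33, -3.75, 0],
    [0.2, 0, -2.33, -3.75, 0],
    [0.2, 0, -2.33, -3.75, 0]
  ]
}}

```text
time: 0.6
eef_pos: [0.3981, -0.4003, 0.2303]
ee_rot: [-58.1, 90.0, 147.2]
contact_force: [0.2, -1.2, 0.5]
opening: 0.652
```

Emit:
{"name": "apply_moves", "arguments": {
  "targets": [
    [0.2, 0, -2.33, -3.75, 0],
    [0.2, 0, -2.33, -3.75, 0],
    [0.2, 0, -2.33, -3.75, 0],
    [0.2, 0, -2.33, -3.75, 0],
    [0.2, 0, -2.33, -3.75, 0]
  ]
}}

```text
time: 1.1
eef_pos: [0.5178, -0.215, 0.2304]
ee_rot: [-32.7, 90.0, 172.6]
contact_force: [1.2, 0.5, -0.7]
opening: 0.598
```

Emit:
{"name": "apply_moves", "arguments": {
  "targets": [
    [0.2, 0, 0, 0, -0.14],
    [0.2, 0, 0, 0, -0.14],
    [0.2, 0, 0, 0, -0.14],
    [0.2, 0, 0, 0, -0.14],
    [0.2, 0, 0, 0, -0.14]
  ]
}}

```text
time: 1.6
eef_pos: [0.517, -0.2165, 0.2301]
ee_rot: [-89.7, 90.0, 156.1]
contact_force: [0.1, -0.4, 0.4]
opening: 0.601
```

Emit:
{"name": "apply_moves", "arguments": {
  "targets": [
    [0.2, 0, 0, 0, -0.14],
    [0.2, 0, 0, 0, -0.14],
    [0.2, 0, 0, 0, -0.14],
    [0.2, 0, 0, 0, -0.14],
    [0.2, 0, 0, 0, -0.133]
  ]
}}

```text
time: 2.1
eef_pos: [0.517, -0.2165, 0.2302]
ee_rot: [-131.5, 90.0, 153.9]
contact_force: [0.4, -0.2, -0.3]
opening: 0.601
```

Emit:
{"name": "apply_moves", "arguments": {
  "targets": [
    [0.2, 2.5, 0, 0, 0],
    [0.2, 2.5, 0, 0, 0],
    [0.2, 2.0, 0, 0, 0],
    [0.2, 1, 0, 0, 0],
    [0.2, 0, 0, 0, 0]
  ]
}}

```text
time: 2.6
eef_pos: [0.5164, -0.2163, 0.1491]
ee_rot: [-130.7, 89.8, 154.4]
contact_force: [-0.0, 0.2, 0.2]
opening: 0.598
```

```bash
python3 - <<'E'
from h import *
s=get_state();print(s["joint_pos"].round(1),s["eef_pos"],s["ee_rot"])
a=grab_frame("side")[:,:,::-1]
cv2.imwrite("pics/s1.png",cv2.resize(a[200:340,240:400],None,fx=5,fy=5,interpolation=cv2.INTER_CUBIC)[:600])
E
```

```text
[ 36.5  13.5 -20.9 101.6   5.2  66.   29. ] [ 0.51636996 -0.21628145  0.14914874] [-130.73580772   89.83817481  154.39206952]
```

View pics/s1.png

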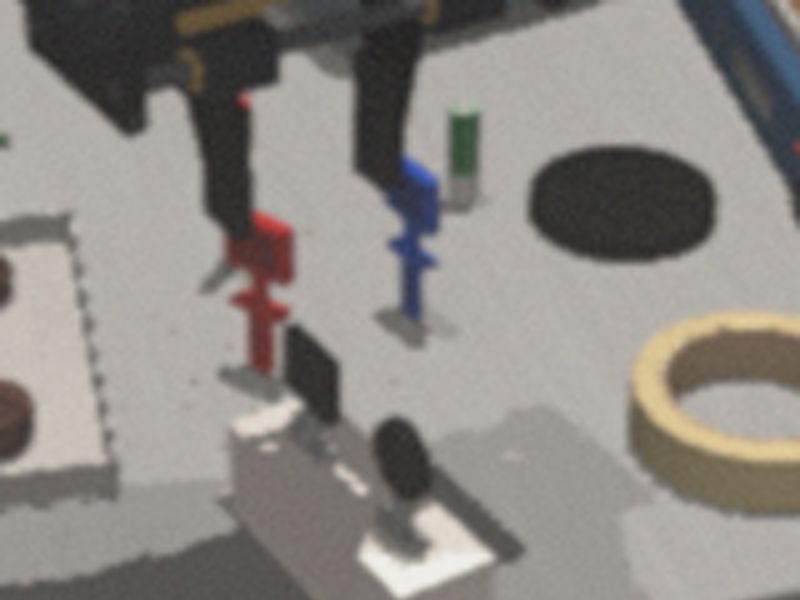

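The open fingers straddle the rectangular black head: tips at crop x≈240 and 385, head at 312. I'll go down and grip.

Emit:
{"name": "apply_moves", "arguments": {
  "targets": [
    [0.2, 2.5, 0, 0, 0],
    [0.2, 2.5, 0, 0, 0],
    [0.2, 2.5, 0, 0, 0],
    [0.2, 1.2, 0, 0, 0],
    [0.2, 0.5, 0, 0, 0]
  ]
}}

```text
time: 3.15
eef_pos: [0.5173, -0.2166, 0.0584]
ee_rot: [-135.8, 90.0, 149.4]
contact_force: [0.3, -0.4, -0.4]
opening: 0.6
```

Emit:
{"name": "apply_moves", "arguments": {
  "targets": [
    [0, 0, 0, 0, 0],
    [-0.3, 0, 0, 0, 0],
    [-0.6, 0, 0, 0, 0],
    [-1, 0, 0, 0, 0],
    [-1, 0, 0, 0, 0]
  ]
}}

```text
time: 3.65
eef_pos: [0.5175, -0.2167, 0.0591]
ee_rot: [50.3, 90.0, -24.5]
contact_force: [0.1, 1.1, -0.3]
opening: 0.23
```

Emit:
{"name": "apply_moves", "arguments": {
  "targets": [
    [-1, 0, 0, 0, 0],
    [-1, 0, 0, 0, 0],
    [-1, -0.2, 0, 0, 0],
    [-1, -0.5, 0, 0, 0],
    [-1, 0, 0, 0, 0]
  ]
}}

```text
time: 4.15
eef_pos: [0.5177, -0.2167, 0.0664]
ee_rot: [55.8, 89.9, -19.1]
contact_force: [0.4, -0.6, -1.2]
opening: 0.091
```

Emit:
{"name": "apply_moves", "arguments": {
  "targets": [
    [-1, -0.8, 0, 0, 0],
    [-1, -1.2, 0, 0, 0],
    [-1, -2, 0, 0, 0],
    [-1, -2.5, 0, 0, 0],
    [-1, -3, 0, 0, 0]
  ]
}}

```text
time: 4.65
eef_pos: [0.5169, -0.2164, 0.1619]
ee_rot: [-137.9, 90.0, 147.2]
contact_force: [0.2, 0.6, -0.1]
opening: 0.089
```

Emit:
{"name": "apply_moves", "arguments": {
  "targets": [
    [-1, -3, 0, 0, 0],
    [-1, -2, 0, 0, 0],
    [-1, -0.8, 0, 0, 0],
    [-1, 0, 0, 0, 0],
    [-1, 0, 0, 0, 0]
  ]
}}

```text
time: 5.15
eef_pos: [0.5168, -0.2165, 0.2177]
ee_rot: [-127.5, 89.9, 157.6]
contact_force: [-0.1, 0.3, -1.4]
opening: 0.093
```

```bash
python3 - <<'E'
from h import *
s=get_state();print(s["joint_pos"].round(1),s["eef_pos"],s["ee_rot"],s["contact_force"],s["opening"])
a=grab_frame("side")[:,:,::-1]
cv2.imwrite("pics/s2.png",cv2.resize(a[140:320,240:400],None,fx=3.3,fy=3.3,interpolation=cv2.INTER_CUBIC)[:600])
print(proj("side",s["eef_pos"]))
E
```

```text
[ 36.8  10.5 -21.1  96.7   3.9  73.6  30.1] [ 0.51683038 -0.21646144  0.21773134] [-127.54007058   89.93662774  157.5848673 ] [-0.09019241  0.30665572 -1.38551657] 0.09324013791300344
[300.90994464 202.2043684 ]
```

View pics/s2.png

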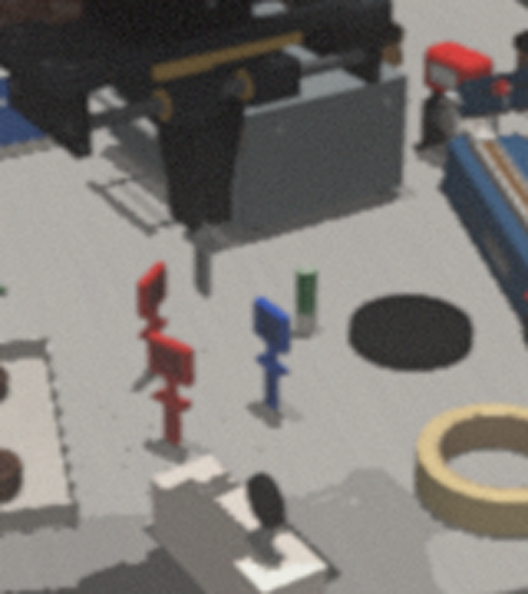

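The key is held upright with its tip at about side pixel (302,229), and the round key is still in its slot. Carrying it to above the lock.

Emit:
{"name": "apply_moves", "arguments": {
  "targets": [
    [-1, 0, 1, -1.56, 0],
    [-1, 0, 2, -3.12, 0],
    [-1, 0, 2.3, -3.57, 0],
    [-1, 0, 2.3, -3.57, 0],
    [-1, 0, 2.3, -3.57, 0]
  ]
}}

```text
time: 5.7
eef_pos: [0.5723, -0.0407, 0.2173]
ee_rot: [-113.5, 89.9, 171.6]
contact_force: [1.6, -1.7, -0.6]
opening: 0.088
```

Emit:
{"name": "apply_moves", "arguments": {
  "targets": [
    [-1, 0, 2.3, -3.57, 0],
    [-1, 0, 2.3, -3.57, 0],
    [-1, 0, 2.3, -3.57, 0],
    [-1, 0, 2.3, -3.57, 0],
    [-1, 0, 2.3, -3.57, 0]
  ]
}}

```text
time: 6.2
eef_pos: [0.637, 0.1615, 0.217]
ee_rot: [-94.1, 89.9, -169.0]
contact_force: [0.9, 0.4, -0.4]
opening: 0.086
```

Emit:
{"name": "apply_moves", "arguments": {
  "targets": [
    [-1, 0, 2.3, -3.57, 0],
    [-1, 0, 2, -3.12, 0],
    [-1, 0, 0.39, -0.62, 0],
    [-1, 0, 0, 0, -0.13],
    [-1, 0, 0, 0, -0.14]
  ]
}}

```text
time: 6.7
eef_pos: [0.6628, 0.243, 0.2168]
ee_rot: [-100.0, 89.9, -159.1]
contact_force: [-0.4, -0.7, -1.3]
opening: 0.087
```

Emit:
{"name": "apply_moves", "arguments": {
  "targets": [
    [-1, 0, 0, 0, -0.14],
    [-1, 0, 0, 0, -0.14],
    [-1, 0, 0, 0, -0.14],
    [-1, 0, 0, 0, -0.14],
    [-1, 0, 0, 0, -0.14]
  ]
}}

```text
time: 7.2
eef_pos: [0.663, 0.2421, 0.2171]
ee_rot: [-135.5, 89.9, -154.5]
contact_force: [-0.3, -0.1, -0.3]
opening: 0.089
```

Emit:
{"name": "apply_moves", "arguments": {
  "targets": [
    [-1, 0, 0, 0, -0.14],
    [-1, 0, 0, 0, -0.02],
    [-1, 0, 0, 0, 0],
    [-1, 0, 0, 0, 0]
  ]
}}

```text
time: 7.6
eef_pos: [0.6632, 0.2426, 0.2181]
ee_rot: [-149.0, 90.0, -159.3]
contact_force: [-0.4, 0.5, -1.1]
opening: 0.09
```

```bash
python3 - <<'E'
from h import *
s=get_state();print(s["joint_pos"].round(1),s["eef_pos"],s["ee_rot"],s["contact_force"],s["opening"])
print("yang",90-s["ee_rot"][0]+s["ee_rot"][2])
a=grab_frame("side")[:,:,::-1]
cv2.imwrite("pics/s3.png",cv2.resize(a[80:200,240:400],None,fx=5,fy=5,interpolation=cv2.INTER_CUBIC)[:600])
b=grab_frame("top")[:,:,::-1]
cv2.imwrite("pics/t3.png",b)
cv2.imwrite("pics/s3raw.png",a)
print(proj("side",s["eef_pos"]-[0,0,.053]))
E
```

```text
[  4.8  32.5 -44.   73.9  22.1  82.2  42.1] [0.6632266  0.24262818 0.21806948] [-148.99871515   89.95912986 -159.31998046] [-0.38891235  0.53782283 -1.11844838] 0.08983642318142256
yang 79.67873469283373
[306.88247717 136.10392456]
```

View pics/s3.png

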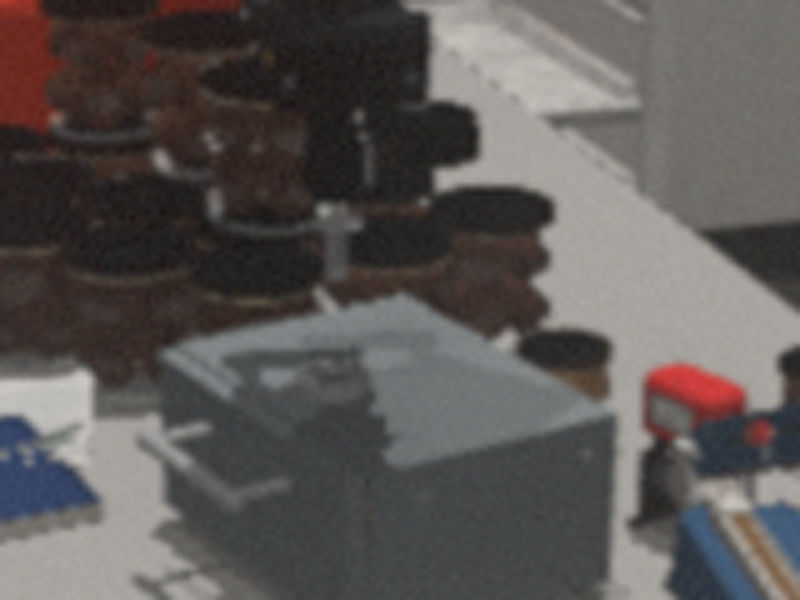

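View pics/t3.png

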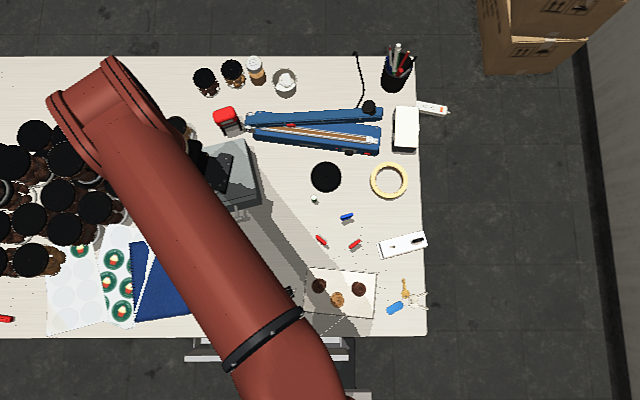

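The key tip is at side pixel (307,136), directly above the ring at (306,154). That is within 1 px of the prediction. Lowering onto the guard.

Emit:
{"name": "apply_moves", "arguments": {
  "targets": [
    [-1, 2, 0, 0, 0],
    [-1, 2, 0, 0, 0],
    [-1, 0.8, 0, 0, 0],
    [-1, 0.2, 0, 0, 0],
    [-1, 0, 0, 0, 0]
  ]
}}

```text
time: 8.2
eef_pos: [0.6634, 0.2431, 0.169]
ee_rot: [54.4, 90.0, 44.2]
contact_force: [-0.5, 0.2, -0.0]
opening: 0.089
```

Emit:
{"name": "apply_moves", "arguments": {
  "targets": [
    [-1, 0.15, 0, 0, 0],
    [-1, 0.15, 0, 0, 0],
    [-1, 0.15, 0, 0, 0],
    [-1, 0, 0, 0, 0]
  ]
}}

```text
time: 8.6
eef_pos: [0.6633, 0.2429, 0.1641]
ee_rot: [-42.5, 90.0, -52.6]
contact_force: [-0.9, -0.4, -0.8]
opening: 0.084
```

Emit:
{"name": "apply_moves", "arguments": {
  "targets": [
    [-1, 0.15, 0, 0, 0],
    [-1, 0.15, 0, 0, 0],
    [-1, 0.1, 0, 0, 0],
    [-1, 0, 0, 0, 0]
  ]
}}

```text
time: 9.0
eef_pos: [0.6635, 0.243, 0.1605]
ee_rot: [30.7, 90.0, 20.6]
contact_force: [-0.4, 0.3, 2.9]
opening: 0.089
```

Emit:
{"name": "apply_moves", "arguments": {
  "targets": [
    [-1, 0.1, 0, 0, 0],
    [-1, 0, 0, 0, 0],
    [-1, 0, 0, 0, 0]
  ]
}}

```text
time: 9.3
eef_pos: [0.6637, 0.2431, 0.1601]
ee_rot: [29.9, 89.9, 19.8]
contact_force: [-1.1, -1.1, 7.0]
opening: 0.092
```

Emit:
{"name": "apply_moves", "arguments": {
  "targets": [
    [-1, 0, -0.05, 0, 0],
    [-1, 0, 0, 0, 0]
  ]
}}

```text
time: 9.5
eef_pos: [0.6636, 0.2429, 0.1602]
ee_rot: [42.9, 89.9, 32.8]
contact_force: [-0.5, 0.0, 7.6]
opening: 0.091
```

Emit:
{"name": "apply_moves", "arguments": {
  "targets": [
    [-1, 0, -0.05, 0, 0],
    [-1, 0, 0, 0, 0]
  ]
}}

```text
time: 9.7
eef_pos: [0.6635, 0.2427, 0.1602]
ee_rot: [51.2, 89.9, 41.1]
contact_force: [-0.6, -0.5, 7.2]
opening: 0.087
```

Emit:
{"name": "apply_moves", "arguments": {
  "targets": [
    [-1, 0, -0.05, 0, 0],
    [-1, 0, -0.05, 0, 0],
    [-1, 0, 0, 0, 0]
  ]
}}

```text
time: 10.0
eef_pos: [0.6633, 0.2419, 0.1601]
ee_rot: [56.3, 89.9, 46.2]
contact_force: [-0.8, 1.1, 7.1]
opening: 0.09
```

Emit:
{"name": "apply_moves", "arguments": {
  "targets": [
    [-1, 0, 0.1, 0, 0],
    [-1, 0, 0.1, 0, 0],
    [-1, 0, 0, 0, 0]
  ]
}}

```text
time: 10.3
eef_pos: [0.6637, 0.2432, 0.1601]
ee_rot: [26.6, 89.9, 16.5]
contact_force: [-0.5, -0.1, 6.4]
opening: 0.09
```

Emit:
{"name": "apply_moves", "arguments": {
  "targets": [
    [-1, 0, 0.1, 0, 0],
    [-1, 0, 0, 0, 0]
  ]
}}

```text
time: 10.5
eef_pos: [0.6638, 0.244, 0.1601]
ee_rot: [11.7, 89.9, 1.6]
contact_force: [-1.1, -1.6, 7.2]
opening: 0.089
```

Emit:
{"name": "apply_moves", "arguments": {
  "targets": [
    [-1, 0, 0.1, 0, 0],
    [-1, 0, 0, 0, 0]
  ]
}}

```text
time: 10.7
eef_pos: [0.6639, 0.2444, 0.1601]
ee_rot: [-34.1, 89.9, -44.2]
contact_force: [-2.7, -3.0, 9.1]
opening: 0.086
```

Emit:
{"name": "apply_moves", "arguments": {
  "targets": [
    [-1, -0.2, -0.15, 0, 0],
    [-1, 0, 0, 0, 0]
  ]
}}

```text
time: 10.9
eef_pos: [0.6635, 0.2431, 0.1611]
ee_rot: [-22.1, 90.0, -32.2]
contact_force: [0.1, 0.3, 1.3]
opening: 0.091
```

```bash
python3 - <<'E'
from h import *
s=get_state();print(s["eef_pos"],s["ee_rot"],s["contact_force"],s["ft_torque"],90-s["ee_rot"][0]+s["ee_rot"][2])
a=grab_frame("side")[:,:,::-1]
cv2.imwrite("pics/s4.png",cv2.resize(a[120:175,270:345],None,fx=10,fy=10,interpolation=cv2.INTER_CUBIC))
print(proj("side",s["eef_pos"]-[0,0,.023]), proj("side",[.663,.243,.114]),proj("side",[.673,.243,.114]),proj("side",[.663,.253,.114]))
E
```

```text
[0.66349695 0.24314013 0.16108239] [-22.10183882  89.99436853 -32.2462861 ] [0.11769108 0.29457222 1.30227313] [-0.04860855 -0.20383341 -0.00302464] 79.85555272589025
[307.00743769 145.81141664] [306.91373592 154.42576311] [310.52940818 154.00985308] [305.84550074 153.09800296]
```

View pics/s4.png

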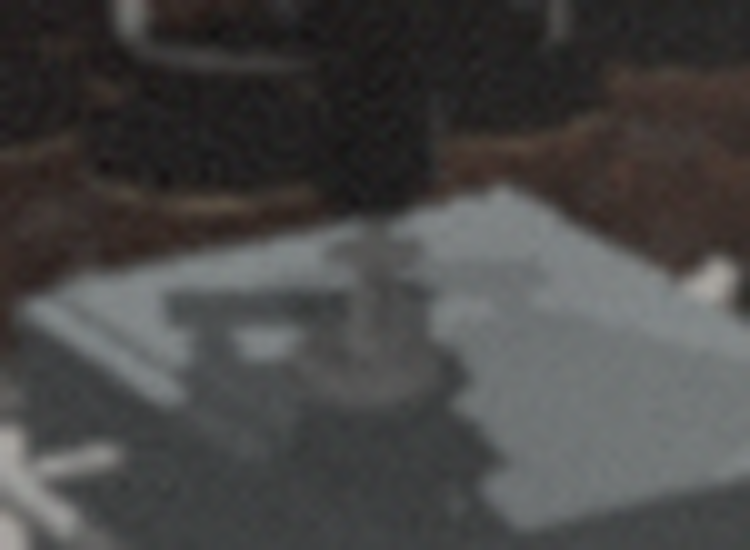

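The flange is centred at about px 307.5 and the ring at about 307.0, so the key looks roughly 1 mm too far in +x. I'll shift it and probe.

Emit:
{"name": "apply_moves", "arguments": {
  "targets": [
    [-1, 0, 0, -0.1, 0],
    [-1, 0.1, 0, 0, 0],
    [-1, 0.1, 0, 0, 0],
    [-1, 0.05, 0, 0, 0],
    [-1, 0, 0, 0, 0]
  ]
}}

```text
time: 11.45
eef_pos: [0.6621, 0.2435, 0.1582]
ee_rot: [-151.1, 90.0, -161.2]
contact_force: [-1.5, -0.3, -0.4]
opening: 0.093
```

Emit:
{"name": "apply_moves", "arguments": {
  "targets": [
    [-1, 0, -0.05, 0, 0],
    [-1, 0, -0.05, 0, 0],
    [-1, 0, 0, 0, 0]
  ]
}}

```text
time: 11.75
eef_pos: [0.6621, 0.2429, 0.1585]
ee_rot: [120.3, 90.0, 110.2]
contact_force: [-0.3, 0.7, -0.5]
opening: 0.093
```

Emit:
{"name": "apply_moves", "arguments": {
  "targets": [
    [-1, 0, 0.1, 0, 0],
    [-1, 0, 0.1, 0, 0],
    [-1, 0, 0, 0, 0]
  ]
}}

```text
time: 12.05
eef_pos: [0.6624, 0.2439, 0.1584]
ee_rot: [-110.7, 89.9, -120.9]
contact_force: [-2.6, -2.7, 0.6]
opening: 0.092
```

It has dropped into the guard slot: z = 0.158 with no vertical force. Centring, then going down to the core.

Emit:
{"name": "apply_moves", "arguments": {
  "targets": [
    [-1, 0, -0.08, 0, 0],
    [-1, 0.2, 0, 0, 0],
    [-1, 0.2, 0, 0, 0],
    [-1, 0.2, 0, 0, 0],
    [-1, 0, 0, 0, 0]
  ]
}}

```text
time: 12.55
eef_pos: [0.6623, 0.2439, 0.1522]
ee_rot: [166.0, 90.0, 155.9]
contact_force: [-3.3, -1.5, -0.3]
opening: 0.091
```

Emit:
{"name": "apply_moves", "arguments": {
  "targets": [
    [-1, 0.15, 0, 0, 0],
    [-1, 0.15, 0, 0, 0],
    [-1, 0.1, 0, 0, 0],
    [-1, 0, 0, 0, 0]
  ]
}}

```text
time: 12.95
eef_pos: [0.6623, 0.2439, 0.1483]
ee_rot: [164.0, 90.0, 153.8]
contact_force: [-4.0, -0.7, 1.5]
opening: 0.091
```

Emit:
{"name": "apply_moves", "arguments": {
  "targets": [
    [-1, 0, 0, -0.06, 0],
    [-1, 0.1, 0, 0, 0],
    [-1, 0.1, 0, 0, 0],
    [-1, 0, 0, 0, 0]
  ]
}}

```text
time: 13.35
eef_pos: [0.6621, 0.2439, 0.1465]
ee_rot: [37.0, 90.0, 26.8]
contact_force: [-1.2, -1.8, -0.4]
opening: 0.093
```

Emit:
{"name": "apply_moves", "arguments": {
  "targets": [
    [-1, 0.1, 0, 0, 0],
    [-1, 0.1, 0, 0, 0],
    [-1, 0, 0, 0, 0]
  ]
}}

```text
time: 13.65
eef_pos: [0.662, 0.2436, 0.1446]
ee_rot: [-50.5, 90.0, -60.6]
contact_force: [-1.9, -1.5, 0.6]
opening: 0.088
```

Emit:
{"name": "apply_moves", "arguments": {
  "targets": [
    [-1, 0.1, 0, 0, 0],
    [-1, 0.1, 0, 0, 0],
    [-1, 0, 0, 0, 0]
  ]
}}

```text
time: 13.95
eef_pos: [0.662, 0.2436, 0.1425]
ee_rot: [-72.1, 90.0, -82.2]
contact_force: [-2.2, -2.6, 1.9]
opening: 0.089
```

Emit:
{"name": "apply_moves", "arguments": {
  "targets": [
    [-1, 0.1, 0, 0, 0],
    [-1, 0.1, 0, 0, 0],
    [-1, 0, 0, 0, 0]
  ]
}}

```text
time: 14.25
eef_pos: [0.662, 0.2437, 0.1407]
ee_rot: [-50.7, 90.0, -60.8]
contact_force: [-2.2, -3.0, 4.8]
opening: 0.089
```

Emit:
{"name": "apply_moves", "arguments": {
  "targets": [
    [-1, 0, -0.05, -0.03, 0],
    [-1, 0.1, 0, 0, 0],
    [-1, 0, 0, 0, 0]
  ]
}}

```text
time: 14.55
eef_pos: [0.6618, 0.2435, 0.1399]
ee_rot: [33.3, 90.0, 23.2]
contact_force: [-1.9, -2.5, 4.6]
opening: 0.092
```

```bash
python3 - <<'E'
from h import *
s=get_state();print(s["eef_pos"],s["ee_rot"],s["contact_force"],s["ft_torque"],90-s["ee_rot"][0]+s["ee_rot"][2])
a=grab_frame("side")[:,:,::-1]
cv2.imwrite("pics/s5.png",cv2.resize(a[120:175,270:345],None,fx=10,fy=10,interpolation=cv2.INTER_CUBIC))
E
```

```text
[0.66176417 0.24354996 0.13986731] [33.32484067 89.95333948 23.1903384 ] [-1.91644614 -2.54432462  4.57864008] [-0.5965502   0.21254886  0.02515744] 79.86549773469443
```

View pics/s5.png

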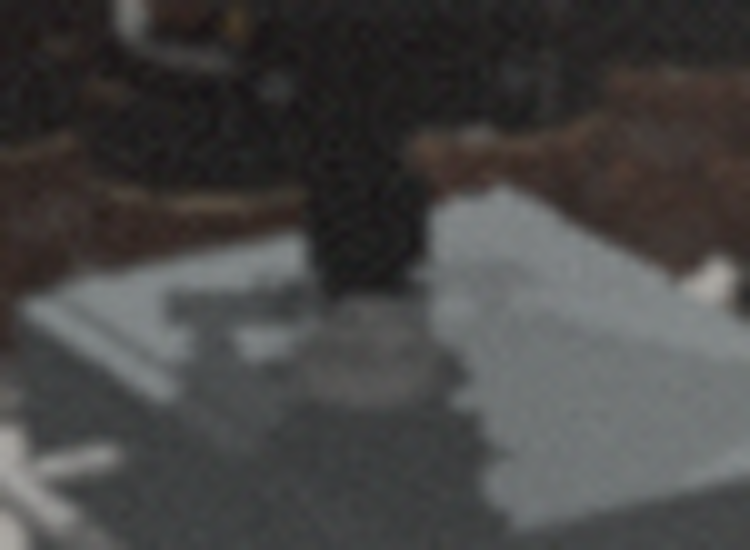

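Emit:
{"name": "apply_moves", "arguments": {
  "targets": [
    [-1, 0.1, 0, 0, 0],
    [-1, 0.05, 0, 0, 0],
    [-1, 0, 0, 0, 0]
  ]
}}

```text
time: 14.9
eef_pos: [0.6617, 0.2435, 0.1383]
ee_rot: [36.8, 90.0, 26.6]
contact_force: [-1.4, -2.0, 4.4]
opening: 0.088
```

Emit:
{"name": "apply_moves", "arguments": {
  "targets": [
    [-1, 0.1, 0, 0, 0],
    [-1, 0.05, 0, 0, 0],
    [-1, 0, 0, 0, 0]
  ]
}}

```text
time: 15.2
eef_pos: [0.6617, 0.2435, 0.1368]
ee_rot: [37.1, 90.0, 27.0]
contact_force: [-1.9, -2.1, 4.3]
opening: 0.086
```

Emit:
{"name": "apply_moves", "arguments": {
  "targets": [
    [-1, 0.1, 0, 0, 0],
    [-1, 0.05, 0, 0, 0],
    [-1, 0, 0, 0, 0]
  ]
}}

```text
time: 15.5
eef_pos: [0.6618, 0.2436, 0.1366]
ee_rot: [17.1, 89.9, 7.0]
contact_force: [-4.4, -4.4, 14.2]
opening: 0.087
```

```bash
python3 - <<'E'
from h import *
s=get_state();print(s["eef_pos"],s["ee_rot"],s["contact_force"],s["ft_torque"],90-s["ee_rot"][0]+s["ee_rot"][2])
a=grab_frame("side")[:,:,::-1]
cv2.imwrite("pics/s6.png",cv2.resize(a[120:175,270:345],None,fx=10,fy=10,interpolation=cv2.INTER_CUBIC))
E
```

```text
[0.66178719 0.24359136 0.13662354] [17.10133984 89.9268186   6.96385695] [-4.43603711 -4.40461781 14.15380017] [-1.08714185  1.07601764  0.01206691] 79.86251710475587
```

View pics/s6.png

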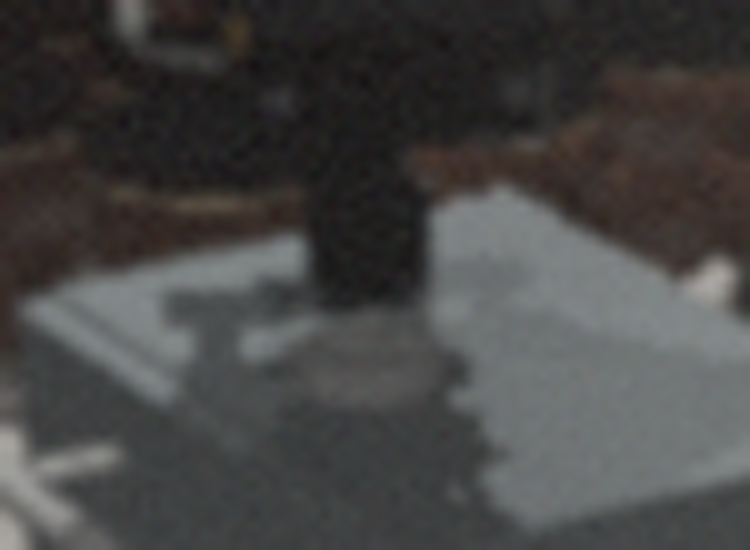

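The key stops solidly at TCP z = 0.1367. A fully home key was predicted at 0.137, and the view shows the flange on the ring. The core happened to be aligned. Easing the push and turning clockwise.

Emit:
{"name": "apply_moves", "arguments": {
  "targets": [
    [-1, -0.06, 0, 0, 0],
    [-1, 0, 0, 0, 0.08],
    [-1, 0, 0, 0, 0.08],
    [-1, 0, 0, 0, 0.08],
    [-1, 0, 0, 0, 0.08]
  ]
}}

```text
time: 16.05
eef_pos: [0.6619, 0.2438, 0.1367]
ee_rot: [55.8, 89.9, 27.1]
contact_force: [-1.4, -2.6, 8.2]
opening: 0.089
```

```bash
python3 - <<'E'
from h import *
s=get_state();print(s["eef_pos"],s["contact_force"],s["ft_torque"],90-s["ee_rot"][0]+s["ee_rot"][2])
E
```

```text
[0.66187632 0.24384835 0.13668046] [-1.3694875  -2.61707546  8.18373056] [-0.62637327  0.44372106  0.1232417 ] 61.35720023593002
```

Emit:
{"name": "apply_moves", "arguments": {
  "targets": [
    [-1, 0, 0, 0, 0.08],
    [-1, 0, 0, 0, 0.08],
    [-1, 0, 0, 0, 0.08],
    [-1, 0, 0, 0, 0.05],
    [-1, 0, 0, 0, 0]
  ]
}}

```text
time: 16.55
eef_pos: [0.6621, 0.2441, 0.1367]
ee_rot: [71.5, 89.9, 26.3]
contact_force: [-0.6, -1.5, 8.6]
opening: 0.087
```

```bash
python3 - <<'E'
from h import *
s=get_state();print(s["eef_pos"],s["contact_force"],s["ft_torque"],90-s["ee_rot"][0]+s["ee_rot"][2])
a=grab_frame("side")[:,:,::-1]
cv2.imwrite("pics/s7.png",cv2.resize(a[120:220,250:370],None,fx=6,fy=6,interpolation=cv2.INTER_CUBIC))
E
```

```text
[0.66207913 0.24406158 0.13668587] [-0.6306759  -1.52898999  8.55113673] [-0.40570874  0.16711369  0.09196094] 44.82713194079184
```

View pics/s7.png

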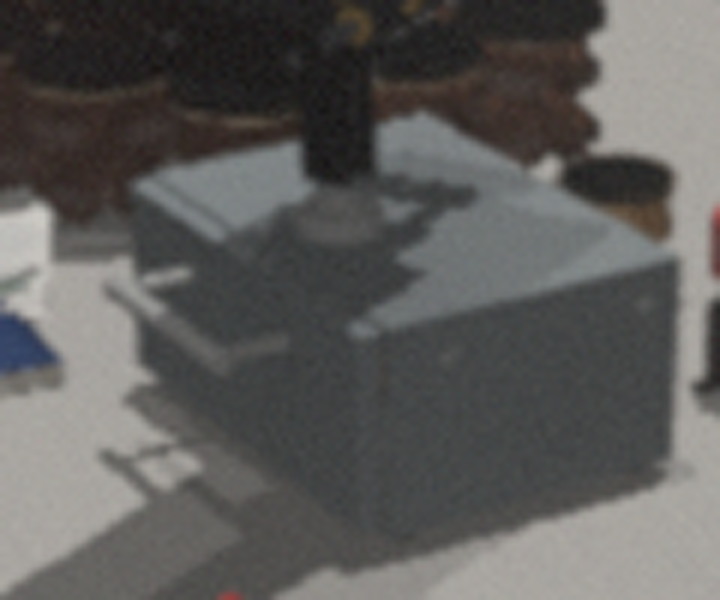

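The drawer is still shut and the resisting torque is about 0.09 N m. The key is at roughly -1.03 rad including play, so I'll keep turning.

Emit:
{"name": "apply_moves", "arguments": {
  "targets": [
    [-1, 0, 0, 0, 0.06],
    [-1, 0, 0, 0, 0.06],
    [-1, 0, 0, 0, 0.06],
    [-1, 0, 0, 0, 0],
    [-1, 0, 0, 0, 0]
  ]
}}

```text
time: 17.1
eef_pos: [0.6622, 0.2441, 0.1367]
ee_rot: [84.4, 89.9, 29.1]
contact_force: [-1.1, -1.1, 7.7]
opening: 0.092
```

```bash
python3 - <<'E'
from h import *
s=get_state();print(s["eef_pos"],s["contact_force"],s["ft_torque"],90-s["ee_rot"][0]+s["ee_rot"][2])
a=grab_frame("side")[:,:,::-1]
cv2.imwrite("pics/s8.png",cv2.resize(a[120:220,250:370],None,fx=6,fy=6,interpolation=cv2.INTER_CUBIC))
E
```

```text
[0.66223084 0.24413752 0.13666353] [-1.10631466 -1.14809686  7.71528496] [-0.40139704  0.06055211  0.03315244] 34.6084132473635
```

View pics/s8.png

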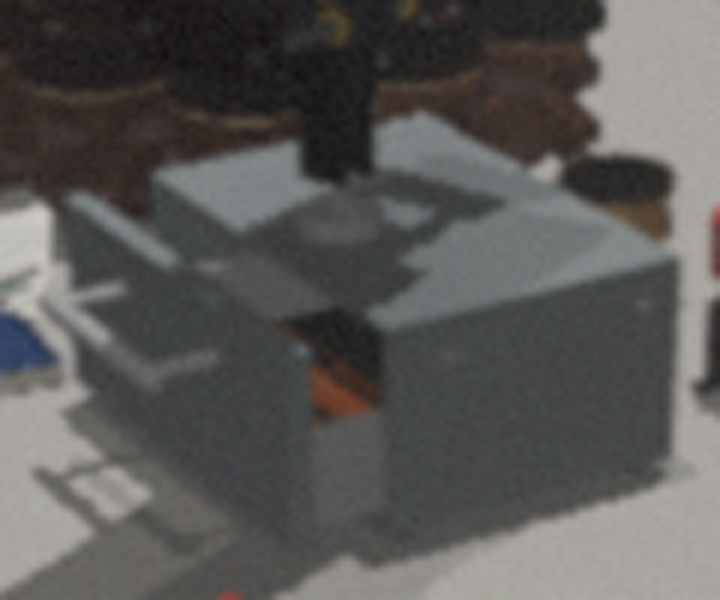

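The drawer has sprung out about 35 mm. Releasing the key and retreating straight up.

Emit:
{"name": "apply_moves", "arguments": {
  "targets": [
    [-0.6, 0, 0, 0, 0],
    [-0.2, 0, 0, 0, 0],
    [0, 0, 0, 0, 0],
    [0, 0, 0, 0, 0],
    [0, -0.5, 0, 0, 0]
  ]
}}

```text
time: 17.65
eef_pos: [0.6611, 0.2433, 0.1399]
ee_rot: [-110.3, 89.9, -165.7]
contact_force: [-0.4, -1.2, 0.2]
opening: 0.445
```

Emit:
{"name": "apply_moves", "arguments": {
  "targets": [
    [0, -2, 0, 0, 0],
    [0, -3, 0, 0, 0],
    [0, -3, 0, 0, 0],
    [0, -1, 0, 0, 0.12],
    [0, 0, 0, 0, 0.12]
  ]
}}

```text
time: 18.15
eef_pos: [0.6624, 0.2441, 0.2338]
ee_rot: [96.2, 89.8, 26.8]
contact_force: [0.7, -0.7, -1.2]
opening: 0.5
```

Emit:
{"name": "apply_moves", "arguments": {
  "targets": [
    [0, 0, 0, 0, 0.12],
    [0, 0, 0, 0, 0],
    [0, 0, 0, 0, 0]
  ]
}}

```text
time: 18.45
eef_pos: [0.6615, 0.2435, 0.2309]
ee_rot: [69.3, 90.0, -6.6]
contact_force: [-0.6, 0.2, -0.1]
opening: 0.505
```

```bash
python3 - <<'E'
from h import *
s=get_state();print(s["eef_pos"],s["contact_force"],s["ft_torque"],90-s["ee_rot"][0]+s["ee_rot"][2],s["joint_pos"].round(1))
a=grab_frame("side")[:,:,::-1];cv2.imwrite("pics/s9raw.png",a)
cv2.imwrite("pics/s9.png",cv2.resize(a[120:220,250:370],None,fx=6,fy=6,interpolation=cv2.INTER_CUBIC))
for d in (.03,.035,.04):
  u=np.array([np.cos(np.radians(14)),np.sin(np.radians(14)),0]);p=np.array([.662,.2437,.0])-u*(.087+d);p[2]=.078
  v=np.array([-u[1],u[0],0]);print(d,p,proj("side",p-.05*v),proj("side",p+.05*v))
E
```

```text
[0.66146827 0.24352886 0.23085411] [-0.63944876  0.21788225 -0.1408265 ] [ 0.02624116 -0.13933717  0.01699205] 14.18684629958565 [ -2.7  28.9 -31.7  73.5  14.9  81.6 -19.1]
0.03 [0.5484754  0.21539514 0.078     ] [276.38372489 183.19089155] [258.90853194 169.61983218]
0.035 [0.54362392 0.21418553 0.078     ] [274.60006257 183.62997115] [257.19494986 170.01060267]
0.04 [0.53877244 0.21297592 0.078     ] [272.80981928 184.07067078] [255.47540205 170.4027336 ]
```

View pics/s9.png

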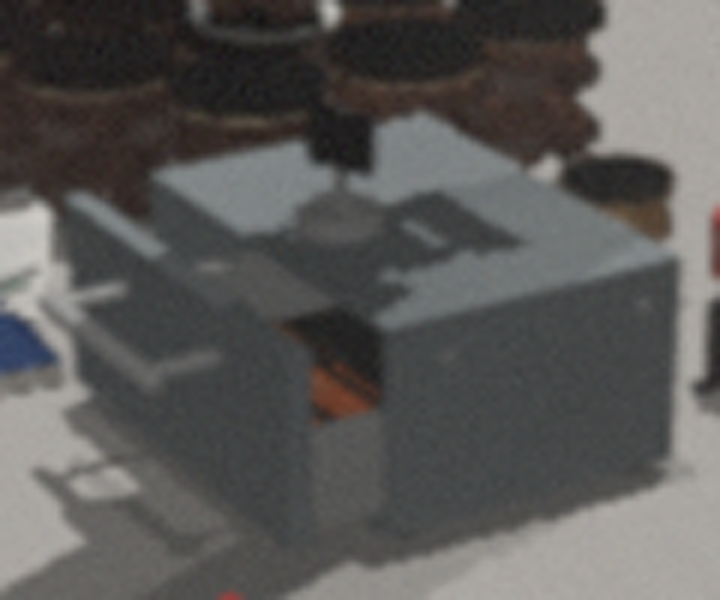

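The key stands upright in the lock. The handle ends at side px (275,183) and (258,170) put the drawer about 34 mm out, with the pull middle near (0.5445, 0.2144). Moving above it with the jaws about 25 mm apart.

Emit:
{"name": "apply_moves", "arguments": {
  "targets": [
    [-0.43, 0, -3, 0, 0],
    [-0.43, 0, -4, 0, 0],
    [-0.43, 0, -4, 0, 0],
    [-0.43, 0, -1.05, 0, 0],
    [-0.43, 0, 0, 0, 0]
  ]
}}

```text
time: 19.0
eef_pos: [0.5438, 0.2141, 0.2314]
ee_rot: [45.2, 89.9, -30.7]
contact_force: [1.1, 1.1, 0.5]
opening: 0.293
```

Emit:
{"name": "apply_moves", "arguments": {
  "targets": [
    [-0.43, 3, 0, 0, 0],
    [-0.43, 3, 0, 0, 0],
    [-0.43, 2.5, 0, 0, 0],
    [-0.43, 1, 0, 0, 0],
    [-0.43, 0, 0, 0, 0]
  ]
}}

```text
time: 19.5
eef_pos: [0.5446, 0.2142, 0.1343]
ee_rot: [-99.6, 89.9, -175.6]
contact_force: [0.1, 0.9, 0.3]
opening: 0.282
```

```bash
python3 - <<'E'
from h import *
s=get_state();print(s["eef_pos"],s["contact_force"],s["opening"],90-s["ee_rot"][0]+s["ee_rot"][2],s["joint_pos"].round(1))
a=grab_frame("side")[:,:,::-1];cv2.imwrite("pics/s10raw.png",a)
cv2.imwrite("pics/s10.png",cv2.resize(a[110:210,230:350],None,fx=6,fy=6,interpolation=cv2.INTER_CUBIC))
E
```

```text
[0.54460348 0.21421159 0.13434941] [0.06131062 0.92810941 0.29433934] 0.28197050744969915 14.012120686096836 [  2.3  19.1 -33.8  98.5  11.4  66.  -20.7]
```

View pics/s10.png

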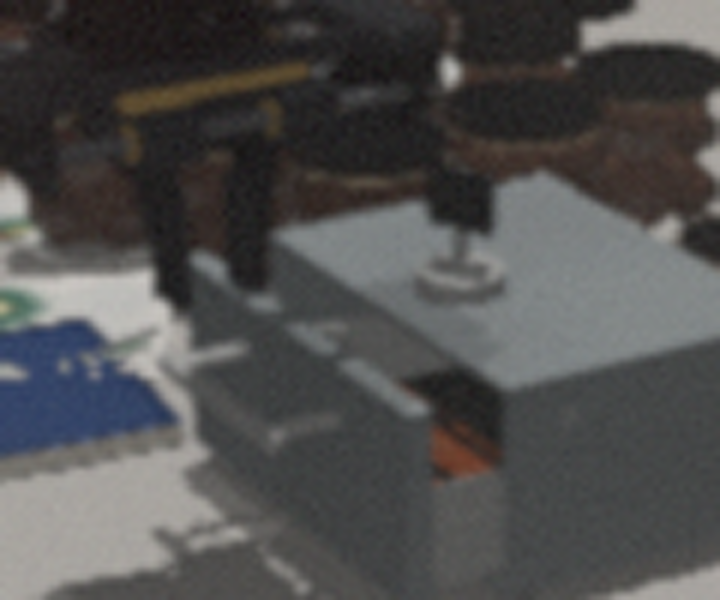

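```bash
python3 - <<'E'
from h import *
a=cv2.imread("pics/s10raw.png")
cv2.imwrite("pics/s10b.png",cv2.resize(cv2.convertScaleAbs(a[60:160,220:340],alpha=1.8,beta=10),None,fx=6,fy=6,interpolation=cv2.INTER_CUBIC))
u=np.array([np.cos(np.radians(14)),np.sin(np.radians(14)),0]);v=np.array([-u[1],u[0],0])
p=np.array([.5446,.2142,.196])
for sx in(-1,1):
  for sy in(-1,1):
    for dz in(0,.08):
      for nm,hx,hy in(("long-x",.095,.0375),("long-y",.0375,.095)):
        print(nm,sx,sy,dz,((proj("side",p+u*sx*hx+v*sy*hy+[0,0,dz])-[220,60])*6).round())
E
```

```text
long-x -1 -1 0 [ 85. 506.]
long-y -1 -1 0 [285. 524.]
long-x -1 -1 0.08 [ 69. 305.]
long-y -1 -1 0.08 [276. 320.]
long-x -1 1 0 [ 11. 451.]
long-y -1 1 0 [ 86. 388.]
long-x -1 1 0.08 [ -7. 257.]
long-y -1 1 0.08 [ 71. 203.]
long-x 1 -1 0 [509. 423.]
long-y 1 -1 0 [457. 489.]
long-x 1 -1 0.08 [507. 233.]
long-y 1 -1 0.08 [453. 289.]
long-x 1 1 0 [422. 374.]
long-y 1 1 0 [244. 360.]
long-x 1 1 0.08 [418. 191.]
long-y 1 1 0.08 [235. 179.]
```

View pics/s10b.png

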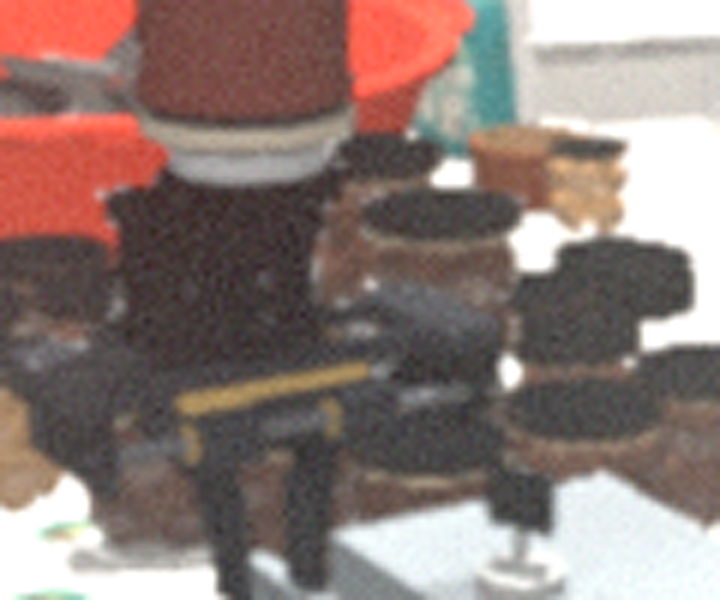

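The gripper body lies along the pull direction and ends about 16 mm short of the key head, which is enough. Going down gently over the bar.

Emit:
{"name": "apply_moves", "arguments": {
  "targets": [
    [-0.43, 1.5, 0, 0, 0],
    [-0.43, 1.5, 0, 0, 0],
    [-0.43, 1.5, 0, 0, 0],
    [-0.43, 1.2, 0, 0, 0],
    [-0.43, 0.4, 0, 0, 0]
  ]
}}

```text
time: 20.05
eef_pos: [0.5436, 0.2139, 0.0727]
ee_rot: [-86.1, 89.9, -162.1]
contact_force: [-0.2, 0.0, -0.4]
opening: 0.282
```

```bash
python3 - <<'E'
from h import *
s=get_state();print(s["eef_pos"],s["contact_force"],s["opening"])
a=grab_frame("side")[:,:,::-1]
cv2.imwrite("pics/s11.png",cv2.resize(cv2.convertScaleAbs(a[110:210,230:350],alpha=1.6,beta=10),None,fx=6,fy=6,interpolation=cv2.INTER_CUBIC))
E
```

```text
[0.54364374 0.21389556 0.07269655] [-0.20117601  0.00818236 -0.42581495] 0.28179936771923875
```

View pics/s11.png

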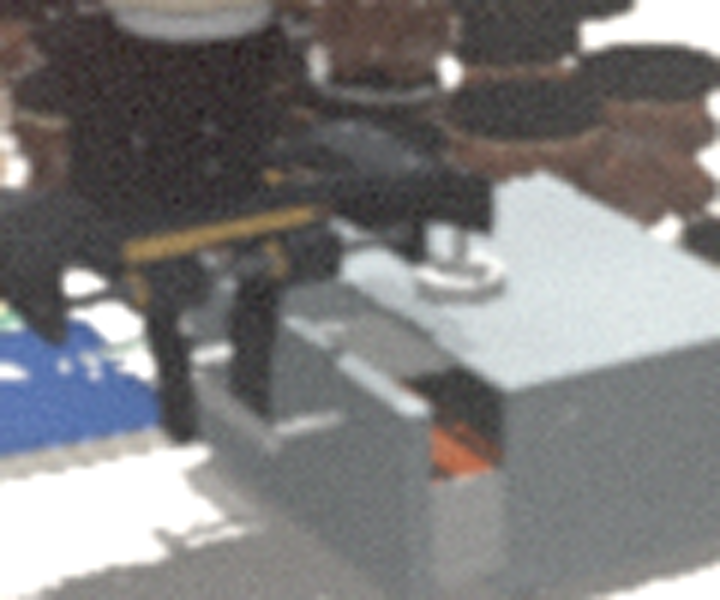

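The fingers straddle the bar without touching it, and the key is undisturbed. Pinching and pulling slowly.

Emit:
{"name": "apply_moves", "arguments": {
  "targets": [
    [-0.7, 0, 0, 0, 0],
    [-1, 0, 0, 0, 0],
    [-1, 0, 0, 0, 0],
    [-1, 0, 0, 0, 0],
    [-1, 0, -0.3, 0, 0]
  ]
}}

```text
time: 20.6
eef_pos: [0.5424, 0.2139, 0.0753]
ee_rot: [100.6, 89.9, 24.6]
contact_force: [1.0, 0.7, 2.8]
opening: 0.117
```

Emit:
{"name": "apply_moves", "arguments": {
  "targets": [
    [-1, 0, -0.6, 0, 0],
    [-1, 0, -1, 0, 0],
    [-1, 0, -1, 0, 0],
    [-1, 0, -1, 0, 0],
    [-1, 0, -1, 0, 0]
  ]
}}

```text
time: 21.1
eef_pos: [0.4965, 0.2024, 0.0752]
ee_rot: [80.0, 89.9, 4.0]
contact_force: [2.3, -0.0, 6.1]
opening: 0.117
```

Emit:
{"name": "apply_moves", "arguments": {
  "targets": [
    [-1, 0, -0.6, 0, 0],
    [-1, 0, -0.3, 0, 0],
    [-1, 0, -0.2, 0, 0],
    [-1, 0, 0, 0, 0],
    [-1, 0, 0, 0, 0]
  ]
}}

```text
time: 21.6
eef_pos: [0.4857, 0.1996, 0.0752]
ee_rot: [24.9, 90.0, -51.1]
contact_force: [-0.9, -0.5, 8.1]
opening: 0.115
```

```bash
python3 - <<'E'
from h import *
s=get_state();print(s["eef_pos"],s["contact_force"],s["opening"])
u=np.array([np.cos(np.radians(14)),np.sin(np.radians(14))]);print("d est",-(s["eef_pos"][:2]-[.662,.2437])@u-.087)
a=grab_frame("side")[:,:,::-1]
cv2.imwrite("pics/s12.png",cv2.resize(cv2.convertScaleAbs(a[110:210,220:340],alpha=1.6,beta=10),None,fx=6,fy=6,interpolation=cv2.INTER_CUBIC))
E
```

```text
[0.48567685 0.19963064 0.07520935] [-0.93693566 -0.45085359  8.11423948] 0.11482424168073974
d est 0.09474693994742997
```

View pics/s12.png

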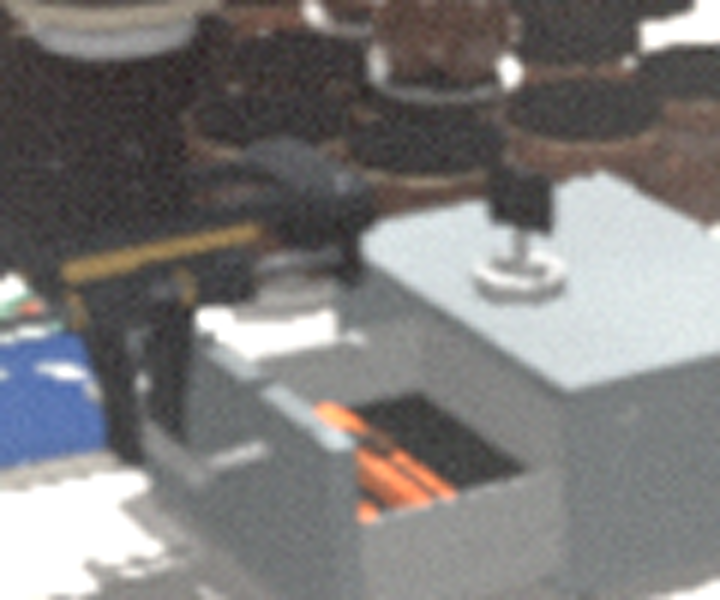

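Emit:
{"name": "apply_moves", "arguments": {
  "targets": [
    [-1, 0, -0.2, 0, 0],
    [-1, 0, -0.2, 0, 0],
    [-1, 0, -0.1, 0, 0],
    [-1, 0, 0, 0, 0]
  ]
}}

```text
time: 22.05
eef_pos: [0.4812, 0.1985, 0.0752]
ee_rot: [70.0, 89.9, -6.0]
contact_force: [0.6, 0.4, 6.8]
opening: 0.115
```

Emit:
{"name": "apply_moves", "arguments": {
  "targets": [
    [-0.7, 0, 0, 0, 0],
    [-0.43, 0, 0, 0, 0],
    [-0.43, 0, 0, 0, 0],
    [-0.43, -0.5, 0, 0, 0],
    [-0.43, -1.5, 0, 0, 0]
  ]
}}

```text
time: 22.55
eef_pos: [0.4803, 0.1982, 0.0941]
ee_rot: [-89.9, 89.8, -165.9]
contact_force: [-0.3, 0.6, -0.3]
opening: 0.282
```

Emit:
{"name": "apply_moves", "arguments": {
  "targets": [
    [-0.43, -3, 0, 0, 0],
    [-0.43, -3, 0, 0, 0],
    [-0.43, -3, 0, 0, 0],
    [-0.43, -2, 0, 0, 0],
    [-0.43, 0, 0, 0, 0]
  ]
}}

```text
time: 23.05
eef_pos: [0.4829, 0.1996, 0.2089]
ee_rot: [93.2, 89.7, 17.2]
contact_force: [-0.2, -0.3, -0.1]
opening: 0.288
```

```bash
python3 - <<'E'
from h import *
s=get_state();print(s["time"],s["eef_pos"],s["contact_force"],s["opening"])
u=np.array([np.cos(np.radians(14)),np.sin(np.radians(14)),0]);v=np.array([-u[1],u[0],0])
for d in(.085,.1):
  p=np.array([.662,.2437,0])-u*(.087+d);p[2]=.078;print(d,((proj("side",p-.05*v)-[220,110])*5).round(),((proj("side",p+.05*v)-[220,110])*5).round())
a=grab_frame("side")[:,:,::-1]
cv2.imwrite("pics/s13.png",cv2.resize(cv2.convertScaleAbs(a[110:230,220:360],alpha=1.4,beta=10),None,fx=5,fy=5,interpolation=cv2.INTER_CUBIC))
b=grab_frame("top")[:,:,::-1];cv2.imwrite("pics/t13.png",b);cv2.imwrite("pics/s13raw.png",a)
E
```

```text
23.05 [0.48292915 0.19964667 0.20887871] [-0.22296621 -0.3307531  -0.08882572] 0.28785001899865614
0.085 [182. 391.] [ 99. 320.]
0.1 [154. 397.] [ 72. 326.]
```

View pics/s13.png

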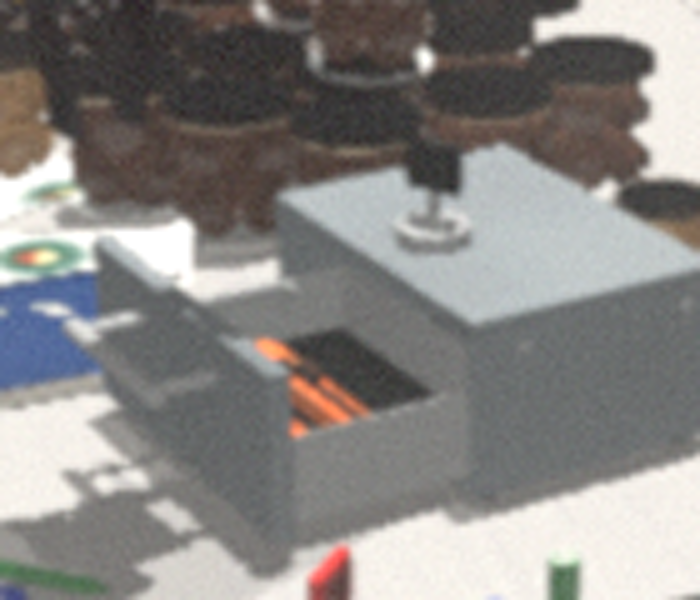

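View pics/s13raw.png

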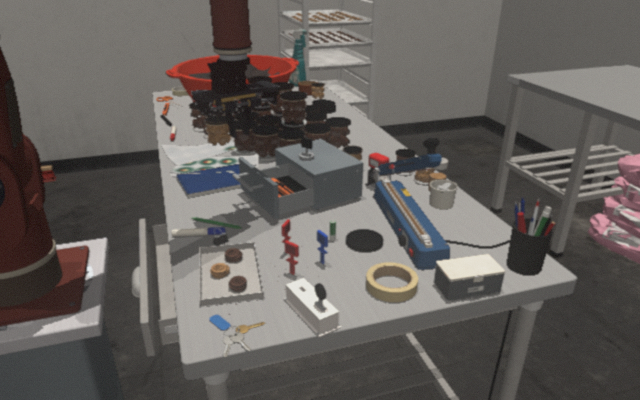

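```bash
python3 - <<'E'
from h import *
a=cv2.imread("pics/s13raw.png");g=a.max(2)[135:156,296:320];print((g<70).astype(int)[:, :])
for z in(.160,.132,.118,.114):print(z,proj("side",[.662,.2437,z]))
E
```

```text
[[1 1 1 1 1 1 1 1 1 1 1 1 1 1 1 1 0 0 1 1 1 0 1 1]
 [1 1 1 1 1 1 1 1 1 1 1 1 1 1 1 1 1 0 1 1 1 1 0 1]
 [1 1 1 1 1 1 1 1 1 1 1 1 1 1 1 1 1 1 1 1 1 1 1 1]
 [1 1 1 1 1 1 1 1 1 1 1 1 1 1 1 1 1 1 1 1 1 1 0 0]
 [1 1 1 1 1 1 1 1 1 1 1 1 1 1 1 1 1 1 0 0 0 0 0 0]
 [1 1 1 1 1 1 1 1 1 1 1 1 1 1 1 1 1 0 0 0 0 0 0 0]
 [1 1 1 1 1 1 1 1 1 1 1 1 1 1 1 1 0 0 0 0 0 0 0 0]
 [1 1 1 1 1 1 1 1 1 1 1 1 1 1 1 1 0 0 0 0 0 0 0 0]
 [0 0 0 0 0 1 1 1 1 1 1 1 1 1 1 1 0 0 0 0 0 0 0 0]
 [0 0 0 0 0 0 1 1 1 1 1 1 1 1 1 1 0 0 0 0 0 0 0 0]
 [0 0 0 0 0 0 1 1 1 1 1 1 1 1 1 1 0 0 0 0 0 0 0 0]
 [0 0 0 0 0 0 1 1 1 1 1 1 1 1 1 1 0 0 0 0 0 0 0 0]
 [0 0 0 0 0 0 0 0 0 1 1 1 1 1 1 1 0 0 0 0 0 0 0 0]
 [0 0 0 0 0 0 0 0 0 0 0 1 1 1 1 0 0 0 0 0 0 0 0 0]
 [0 0 0 0 0 0 0 0 0 0 0 0 0 0 0 0 0 0 0 0 0 0 0 0]
 [0 0 0 0 0 0 0 0 0 0 0 0 0 0 0 0 0 0 0 0 0 0 0 0]
 [0 0 0 0 0 0 0 0 0 0 0 0 0 0 0 0 0 0 0 0 0 0 0 0]
 [0 0 0 0 0 0 0 0 0 0 0 0 0 0 0 0 0 0 0 0 0 0 0 0]
 [0 0 0 0 0 0 0 0 0 0 0 0 0 0 0 0 0 0 0 0 0 0 0 0]
 [0 0 0 0 0 0 0 0 0 0 0 0 0 0 0 0 0 0 0 0 0 0 0 0]
 [0 0 0 0 0 0 0 0 0 0 0 0 0 0 0 0 0 0 0 0 0 0 0 0]]
0.16 [306.32945962 137.8696892 ]
0.132 [306.41939988 147.97852676]
0.118 [306.46371743 152.95959748]
0.114 [306.47630094 154.37392171]
```

The bottom edge of the head is at row ~147.5, against 148 predicted for a fully home key. Everything else is in place, so I'm handing in.

```bash
python3 - <<'E'
from station import *
print(hand_in())
E
```

```text
the job is handed in; nothing more can be done
None
```

The drawer is open and the job is handed in, at about 23 s of the 72 s allowed; no verdict was reported back. I took the rectangular-headed key from the block and pushed it home in the lock, turned it clockwise until the drawer sprang out, then pulled the drawer open by its handle.

**Insertion:** the first push landed on the guard plate about 1 mm off. I shifted the key and it dropped into the slot. The inner core happened to line up, so no searching turn was needed.

**Last checks before hand-in (side camera):**
- **Drawer:** the handle ends match about 100 mm open.
- **Drawer key:** it stands upright in the lock. The head's lower edge is within about 1 px (2–3 mm) of where a fully home key should be, and the solid stop when pushing it in agreed with that.
- **Round key:** it is still upright in its slot.
- **Tape, lid and battery:** none show any visible movement.
- **Gripper:** it is clear of everything, with no contact force beyond sensor noise.

**Disagreement:** early on, the two cameras differed by about 5 mm on the lock ring's y position. I used the top view for that, and the fit confirmed it.

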